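# Load a control unit into the sloping test nest and clamp it

## Robot

A 7-joint arm with a two-finger parallel gripper is mounted at the origin on a cart in front of the work surface, level with it; the furniture and walls round the work are solid. World frame = base frame: x ahead of the robot, y to its left, z up, the work surface at z = 0. Lengths are in m, angles in rad, forces in N, time in s.
With the tool pointing down it reaches from about 0.425 to 0.875 m from the base axis. Payload 4.7 kg.
Tool frame: the origin (TCP) lies midway between the tips of the shut fingers; the grasp point (between the pads) lies 19 mm behind it; z points along the fingers, y is the line along which they close (so a half turn about z gives the same grasp; the last joint's range is limited). The gripper opens to 87 mm and grips with 3 to 60 N. Pads are 19 mm wide; open, the fingers measure 117 mm over their backs; the gripper's body (75 mm by 190 mm) begins 51 mm behind the grasp point.
Start: joints at [1.315, 0.321, -0.07, 1.45, 0.023, 1.371, -0.057], TCP at [0.173, -0.627, 0.183] pointing down, gripper open.
Joint ranges: [-2.86, 2.86], [-0.3, 2.09], [-1.38, 1.24], [0.06, 2.45], [-1.56, 4.7], [0.09, 2.05], [-2.69, 2.69]. Speed limits (rad/s): [2.57, 2.57, 3.14, 3.14, 3.14, 3.14, 3.14].

## Interface

Orientations are given as a rotation vector (axis times angle).
In Python, from bench import ctrl gives the robot as it stands. The module is installed in compiled form; this text tells all that it offers.
- The arm moves only by the shell command python3 -m handwheel 'ROWS' [FORCE]. ROWS is JSON, a list of rows, each a list of 7 numbers: the finger opening in m, from 0 to 0.087, then the shift along the tool's x, y, z in m, then the turn, a rotation vector about the tool's x, y, z in degrees. A call has 1 to 12 rows; each row shifts and turns the commanded pose from where the row before left it, along the tool's axes as they then stand; what a row does not reach is not made up. A row lasts 1/8 s, in which the tool goes at most 62.5 mm and 10.7 degrees, less where a joint would pass 70% of its speed; a pose out of reach is approached as far as the arm can. A call is refused whole if a number of a shift passes 0.0625 or a number of a turn 10.7, either way. A call with a gripper value outside its range is refused whole. The fingers move at their own pace and stop on an object; FORCE is the grip in N (left out, the last holds). Time passes only in rows, so rows that do not move let the fingers close. It gives the time, the measured TCP pose, the force, the opening and the grip force at its end, in the units of the state.
- ctrl.get_state(): the state, without advancing time (a new reading comes with each control period).
- ctrl.get_image(name): name is "side" or "top"; returns (picture, depth): 480x640x3 uint8, blue, green, red; 480x640 float32, m along the optical axis (not along the pixel's ray), 0 where there is no reading.
- ctrl.camera_info(name): a dict with "intrinsics" (3x3 intrinsics, pixels), "D" ([k1, k2, p1, p2, k3] as OpenCV has them; the pictures are not rectified), "R" (3x3) and "t" (3): a world point X has camera coordinates R X + t. Camera axes: x right, y down, z forward; pixel columns grow to the right and rows downward; lengths in m; the calibration is good to about 2 mm. A picture is of the moment at which its call begins. camera_info takes no time and is no camera call.
- ctrl.close_job(): hands the job in; it is judged then, once.
The state is a dict: "time": time; "joint_positions": joint angles; "qd": joint speeds; "joint_torque": joint torques, N m; "position": TCP position; "tool_rot": TCP orientation; "ft_force": force on the tool from outside, world axes, zero at the start; "torque": the same for the moment, N m; "grip_width": opening from 0.0 (shut) to 1.0 (fully open); "grip_force": force on a finger pad.
Only numpy, scipy, OpenCV 4.12 (cv2) and the standard library are available. Lean on these libraries where they do the work, as an engineer would, in place of code of your own. Each camera call takes 0.05 s, during which the arm holds its last target. There are 200 camera calls.

## Task

Load the aluminium control unit into the sloping black nest for testing: gently lower it into the pocket, with its black connector in the notch at the pocket's right-hand end, so that it sits flat and square on the pocket floor. Let go of it, then turn the red wing knob clockwise past its detent until it clicks home with the white clamp foot pressing on the unit. Leave the other things on the desk alone.

Things in the scene. Friction and masses are not known exactly. Their poses are not given: they have to be found in the camera images.
- unit: Loose control unit, 0.32 kg: bare aluminium housing 46 (x) x 96 (y) x 34 (z) mm, low cooling ribs on top, a black connector at its -y end. Origin: centre of the housing's underside; z up through its top. Lies top up on the desk, connector roughly to the robot's right. Grip it across its 46 mm width, by the upper 20 mm only, so that the fingers stay clear of the nest plate.
- unit_connector (a point): Outer end of the unit's black connector, which is 26 mm wide and 20 mm high (from 7 to 27 mm above the unit's underside) and stands 17 mm out of the -y end face. The point lies 65 mm from the unit's origin along unit -y, 17 mm above its underside.
- nest: Fixed black nest plate, 88 (x) x 182 (y) mm, on an aluminium jig (base 94 x 186 mm); it slopes 25 degrees down towards the robot. Its frame slopes too: origin at the centre of the pocket's floor (34 mm above the desk), x up the slope, y along the pocket to the robot's left, z out of the plate. A seated unit has this same frame, and its top is 34 mm above the pocket floor, 23 mm above the plate.
- nest_notch (a point): Middle of the 31 mm wide notch through the pocket's -y end wall that takes the connector, on the floor, 57 mm from the pocket's centre along nest -y. The pocket is 49 (x) x 99 (y) mm and 11 mm deep, so a unit has 1.5 mm of play on each side; a 3 mm lead-in chamfer runs round its top edge. The unit fits one way round only.
- clamp_knob (a joint): Angle of the red wing knob and its clamp arm, rad: 0 to 0.35 parked (arm and wing point up the slope, nest +x, clear of the pocket), 1.40 at the end stop (arm and wing almost along nest y, over the unit). Grows clockwise looking down on the plate, about nest -z. Turns freely to 0.65; there a spring detent resists with up to 0.4 N m; let go before 1.1 and it springs back, past it and it snaps home.
- knob_grip (a point): Centre of the top of the red wing knob, on its turning axis, 83 mm above the pocket floor and 80 mm from the pocket's centre along nest +y. Its axes turn with the knob: x along the wing, z parallel to nest z. The wing is 62 mm long (x), 14 mm thick (y) and 26 mm high; grip it across its thickness with the tool square to the sloping plate.
- clamp_foot: White nylon ball foot, 24 mm across, sprung, under the end of the clamp arm, 56 mm from the knob's axis. Origin: the ball's centre. It rides up 1.2 mm onto the top of a seated unit and presses on it with about 4 N when the knob is home.
- mouse: Black computer mouse, 108 x 60 x 35 mm, loose bystander. Origin: centre of its underside.
- loupe: Black round loupe, 42 mm across, 37 mm high, loose bystander. Origin: centre of its underside.
- tape_roll: Roll of black tape, 55 mm across, 19 mm high, loose bystander. Origin: centre of its underside.
- side_cutter: Side cutter with red handles, 96 mm long, loose bystander. Origin: centre of its underside.

How it is judged:
By the outcome, as a careful person would: the job done as asked, in the order asked, and still so for the second after the job is handed in, with the robot touching nothing.
It also fails if it takes over 50 s, if anything falls off the work surface, if the arm or the gripper's body presses on something with over 40 N, if the wrist force passes 120 N, or if a joint passes its speed limit or range.

## Working session

There is one attempt and no reset: what is moved stays moved. The work goes in short steps, Python scripts to look and compute and a shell command to move; the robot and the scene stay as the last step left them, time stands still between calls to the robot, and variables do not carry over. Pictures are saved under pics/ and viewed, at most 10 in all, crops included, and the job is handed in when it is done.

```bash
mkdir -p pics
python3 - <<'E'
from bench import ctrl
import cv2,numpy as np
for n in("top","side"):
    p,d=ctrl.get_image(n); cv2.imwrite(f"pics/{n}0.png",p); np.save(f"{n}0.npy",d)
    c=ctrl.camera_info(n); print(n,c)
s=ctrl.get_state(); print(s)
E
```

```text
top {'intrinsics': array([[573.40276856,   0.        , 312.20432514],
       [  0.        , 573.40276856, 240.95139368],
       [  0.        ,   0.        ,   1.        ]]), 'D': array([-0.17478357,  0.        ,  0.        ,  0.        ,  0.        ]), 'R': array([[ 0.0280119 , -0.99955031,  0.01070091],
       [-0.99202636, -0.0291138 , -0.12262174],
       [ 0.12287814, -0.00718072, -0.99239579]]), 't': array([-0.08061667,  0.57283563,  1.67627799])}
side {'intrinsics': array([[476.51078471,   0.        , 321.67347765],
       [  0.        , 476.51078471, 234.89583155],
       [  0.        ,   0.        ,   1.        ]]), 'D': array([-0.00673361,  0.        ,  0.        ,  0.        ,  0.        ]), 'R': array([[-0.99571257, -0.0918026 , -0.01134757],
       [-0.04721667,  0.60990552, -0.79106627],
       [ 0.07954289, -0.78713883, -0.6116252 ]]), 't': array([0.55750326, 0.13285363, 1.04025329])}
{'time': 0.1, 'joint_positions': array([ 1.31516374,  0.32175496, -0.07013647,  1.45155824,  0.02262112,
        1.37077358, -0.05688227]), 'qd': array([ 2.15847645e-05, -8.90014964e-04, -1.27277038e-04, -2.29878823e-03,
        5.19610868e-04,  8.04499726e-04, -2.03766695e-03]), 'joint_torque': array([ 1.58744911e-05, -4.92571378e+01, -4.05769609e-01, -3.13397205e+01,
       -6.42814999e-02,  3.94923321e-02,  7.49543574e-05]), 'position': array([ 0.17303309, -0.62596725,  0.18166476]), 'tool_rot': array([-3.11138413e+00, -4.22340536e-01,  5.09518112e-04]), 'ft_force': array([-0.58388192, -0.65663096, -0.44029875]), 'torque': array([-0.03298073, -0.05667298, -0.0407503 ]), 'grip_force': 0.0, 'grip_width': 0.9992976827814394}
```

View pics/top0.png

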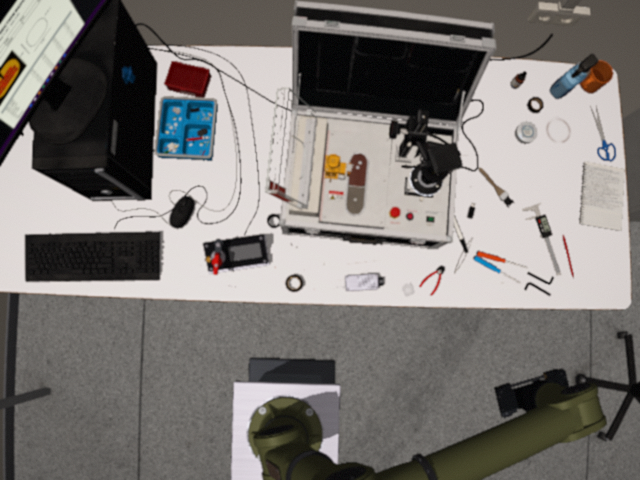

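View pics/side0.png

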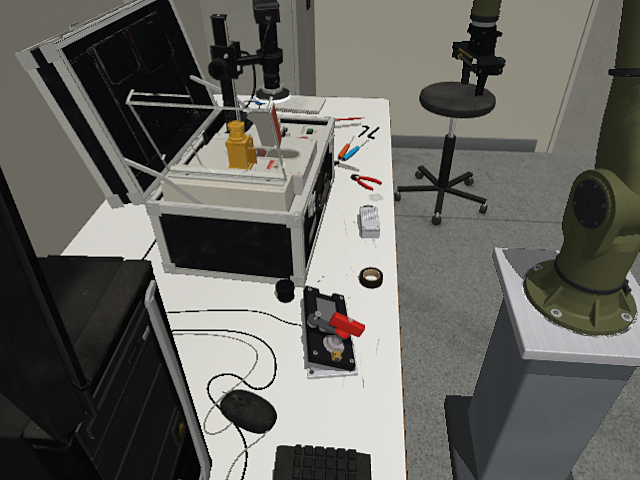

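The top view shows the unit at about (364,282) with its connector to the right at (382,282). The nest is at about (238,252), and the red knob at about (215,260). Next I'll enlarge both areas and back-project the depth.

```bash
cat > h.py <<'E'
from bench import ctrl
import cv2,numpy as np
def cloud(n,d):
    c=ctrl.camera_info(n); K=c["intrinsics"]; v,u=np.mgrid[:480,:640]
    r=cv2.undistortPoints(np.stack([u,v],-1).reshape(-1,1,2).astype(float),K,c["D"]).reshape(480,640,2)
    P=np.dstack([r[...,0]*d,r[...,1]*d,d])
    X=(P-c["t"])@c["R"]; X[d==0]=np.nan; return X
def proj(n,X):
    c=ctrl.camera_info(n)
    return cv2.projectPoints(np.atleast_2d(X).astype(float),cv2.Rodrigues(c["R"])[0],c["t"],c["intrinsics"],c["D"])[0].reshape(-1,2)
E
python3 - <<'E'
from h import *
t=cv2.imread("pics/top0.png"); s=cv2.imread("pics/side0.png")
a=cv2.resize(t[225:305,190:400],None,fx=3.8,fy=3.8,interpolation=cv2.INTER_CUBIC)
b=cv2.resize(s[190:390,270:410],None,fx=2.9,fy=2.9,interpolation=cv2.INTER_CUBIC)
cv2.imwrite("pics/a.png",a);cv2.imwrite("pics/b.png",b)
X=cloud("top",np.load("top0.npy"));Y=cloud("side",np.load("side0.npy"))
np.set_printoptions(precision=4,suppress=True)
print(X[297,200],X[297,330])
# unit: cloud pts near
for nm,C,im in(("top",X,t),("side",Y,s)):
    P=C.reshape(-1,3); col=im.reshape(-1,3)
    c0=X[282,364]
    m=(np.abs(P[:,:2]-c0[:2])<.09).all(1)&(P[:,2]>.027)&(P[:,2]<.05)
    Q=P[m]; print(nm,c0,m.sum(),Q.mean(0)); 
    print(cv2.minAreaRect(Q[:,:2].astype(np.float32)*1000), np.percentile(Q[:,2],[5,50,95]))
    red=(col[:,2]>150)&(col[:,1]<60)&(np.abs(P[:,0]-X[258,215][0])<.1)&(np.abs(P[:,1]-X[258,215][1])<.1)
    R=P[red]; print("red",len(R),np.percentile(R,[1,50,99],axis=0))
E
```

```text
[ 0.3983  0.2714 -0.0034] [ 0.4104 -0.1228  0.0024]
top [ 0.4566 -0.2213  0.0364] 503 [ 0.4577 -0.2166  0.0352]
((458.1811218261719, -221.82676696777344), (45.854957580566406, 109.32459259033203), 4.927530288696289) [0.029  0.0349 0.0417]
red 62 [[0.4665 0.2047 0.0778]
 [0.4992 0.2111 0.1097]
 [0.5166 0.2245 0.1231]]
side [ 0.4566 -0.2213  0.0364] 447 [ 0.457  -0.2105  0.0343]
((457.4804382324219, -223.4012908935547), (46.269901275634766, 119.71805572509766), 4.620251178741455) [0.029  0.0348 0.0374]
red 295 [[0.4649 0.2033 0.0803]
 [0.4982 0.2148 0.1042]
 [0.5173 0.2254 0.1215]]
```

View pics/a.png

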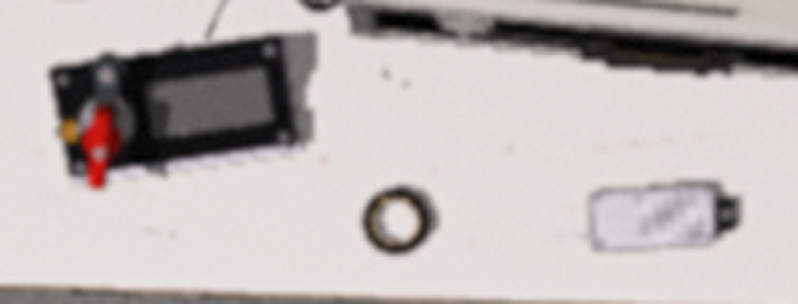

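View pics/b.png

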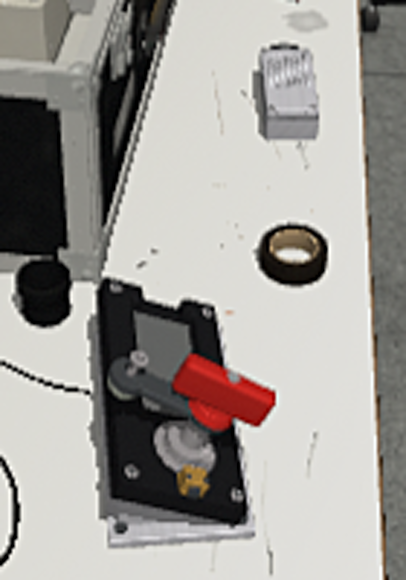

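The crops show three things:
- **Pocket:** the grey pocket floor spans (150-272, 68-138) in the top crop.
- **Knob:** its wing points down the slope and up it, with a white centre dot at top pixel ≈(216,265) and side pixel ≈(350,320). The clamp arm is parked up-slope.
- **Unit:** the connector is to the right.

Next I'll fit the poses.

```bash
cat > fit.py <<'E'
from h import *
from scipy.optimize import minimize
from scipy.spatial.transform import Rotation as Ro
np.set_printoptions(precision=4,suppress=True)
im={n:cv2.imread(f"pics/{n}0.png") for n in("top","side")}
g={n:cv2.GaussianBlur(cv2.cvtColor(im[n],cv2.COLOR_BGR2GRAY),(0,0),.6).astype(np.float32) for n in im}
def tf(p): # nest pose from x,y,yaw
    return Ro.from_euler("ZY",[p[2],-25],degrees=True).as_matrix(),np.array([p[0],p[1],.034])
def samp(n,X):
    u=proj(n,X).astype(np.float32); return cv2.remap(g[n],u[:,0].copy(),u[:,1].copy(),cv2.INTER_LINEAR).ravel()
def ring(hx,hy,z,k=40):
    s=np.linspace(-1,1,k); o=np.ones(k)
    return np.vstack([np.c_[s*hx,o*hy,o*z],np.c_[s*hx,-o*hy,o*z],np.c_[o*hx,s*hy,o*z],np.c_[-o*hx,s*hy,o*z]])
def draw(n,R,t,polys,img,f=4):
    for P in polys:
        u=proj(n,P@R.T+t); cv2.polylines(img,[np.int32(((u+.5)*f-.5)*16)],False,(0,255,0),1,cv2.LINE_AA,4)
def rect(x0,x1,y0,y1,z): return np.array([[x0,y0,z],[x1,y0,z],[x1,y1,z],[x0,y1,z],[x0,y0,z]])
E
python3 - <<'E'
from fit import *
# knob dot triangulation
r=[];o=[]
for n,uv in(("top",(216.,264.8)),("side",(350.3,320.))):
    c=ctrl.camera_info(n); x=cv2.undistortPoints(np.array([[uv]]),c["intrinsics"],c["D"])[0,0]
    d=c["R"].T@[x[0],x[1],1]; r.append(d/np.linalg.norm(d)); o.append(-c["R"].T@c["t"])
A=sum(np.eye(3)-np.outer(d,d) for d in r); b=sum((np.eye(3)-np.outer(d,d))@q for d,q in zip(r,o))
k=np.linalg.solve(A,b); print("knob",k)
X=cloud("top",np.load("top0.npy"));Y=cloud("side",np.load("side0.npy"))
def obj(p):
    R,t=tf(p); s=0
    for n in im:
        # compare floor inset with plate outside (only -y half is free of the arm in side view)
        a=ring(.0235,.0475,.001);b=ring(.0285,.0535,.011)
        a=a[a[:,1]<.03]; b=b[(b[:,1]<.03)&~((b[:,1]<-.05)&(abs(b[:,0])<.018))]
        s-=np.clip(samp(n,a@R.T+t),40,110).mean()-np.clip(samp(n,b@R.T+t),15,110).mean()
    return s
best=None
for yaw in(4,8,12):
    R,_=tf([0,0,yaw]); t=k-R@[0,.08,.083]
    q=minimize(obj,[t[0],t[1],yaw],method="Nelder-Mead",options=dict(initial_simplex=np.array([t[0],t[1],yaw])+np.array([[0,0,0],[.006,0,0],[0,.006,0],[0,0,3]]),xatol=1e-5,fatol=1e-3))
    print(yaw,t,q.x,q.fun)
    if best is None or q.fun<best.fun:best=q
p=best.x;R,t=tf(p); print("knob in nest",R.T@(k-t)); np.save("nest.npy",p)
# plate z check from depth
for n,C in(("top",X),("side",Y)):
    N=(C.reshape(-1,3)-t)@R
    m=(abs(N[:,0])<.02)&(N[:,1]>-.045)&(N[:,1]<.02)&(abs(N[:,2])<.015); print(n,"floor z",m.sum(),np.median(N[m,2]),np.polyfit(N[m,0],N[m,2],1))
# unit
P=np.vstack([C.reshape(-1,3) for C in(X,Y)])
m=(abs(P[:,0]-.457)<.06)&(abs(P[:,1]+.215)<.08)&(P[:,2]>.03)&(P[:,2]<.043); Q=P[m]
(cx,cy),wh,an=cv2.minAreaRect(Q[:,:2].astype(np.float32)*1000);print(cx,cy,wh,an)
np.save("un0.npy",[cx/1e3,cy/1e3,an])
U=Ro.from_euler("z",an,degrees=True).as_matrix();tu=np.array([cx/1e3,cy/1e3,0])
N=(Q-tu)@U
print(np.percentile(N,[1,3,50,97,99],axis=0))
Ls=[]
for n,(u0,v0,w,h) in(("top",(190,225,100,75)),("side",(285,265,100,120)),("top",(330,255,70,45)),("side",(340,190,60,60))):
    J=cv2.resize(im[n],None,fx=4,fy=4,interpolation=cv2.INTER_CUBIC)
    draw(n,R,t,[rect(-.0245,.0245,-.0495,.0495,0),rect(-.0275,.0275,-.0525,.0525,.011),np.array([[0,.08,.083],[.0,.08,.011]])],J)
    draw(n,U,tu,[rect(-.023,.023,-.048,.048,.034),rect(-.023,.023,-.048,.048,0),rect(-.013,.013,-.065,-.048,.027)],J)
    Ls.append(J[v0*4:(v0+h)*4,u0*4:(u0+w)*4])
M=np.zeros((600,800,3),np.uint8)
pos=[(0,0),(0,400),(310,0),(340,300) ]
for L,(y,x) in zip(Ls,pos):
    L=L[:600-y,:800-x]; M[y:y+L.shape[0],x:x+L.shape[1]]=L
M[480:,400:]=0 if False else M[480:,400:]
cv2.imwrite("pics/c.png",M)
E
```

```text
knob [0.4888 0.2089 0.1083]
4 [0.5293 0.1315 0.0331] [0.5407 0.1421 8.6286] -79.70623779296875
8 [0.5346 0.1345 0.0331] [0.5405 0.1421 8.7452] -79.704345703125
12 [0.5397 0.1379 0.0331] [0.5406 0.1422 8.6542] -79.70619201660156
knob in nest [-0.006   0.0738  0.0848]
top floor z 274 0.002968183516465565 [0.0152 0.0031]
side floor z 245 0.002580774615027339 [0.0025 0.0026]
457.6164855957031 -221.30442810058594 (46.824222564697266, 115.5898208618164) 4.6655778884887695
[[-0.0223 -0.0484  0.0302]
 [-0.0213 -0.0393  0.0306]
 [ 0.0008  0.0093  0.0351]
 [ 0.0217  0.0531  0.041 ]
 [ 0.0225  0.0545  0.0423]]
```

View pics/c.png

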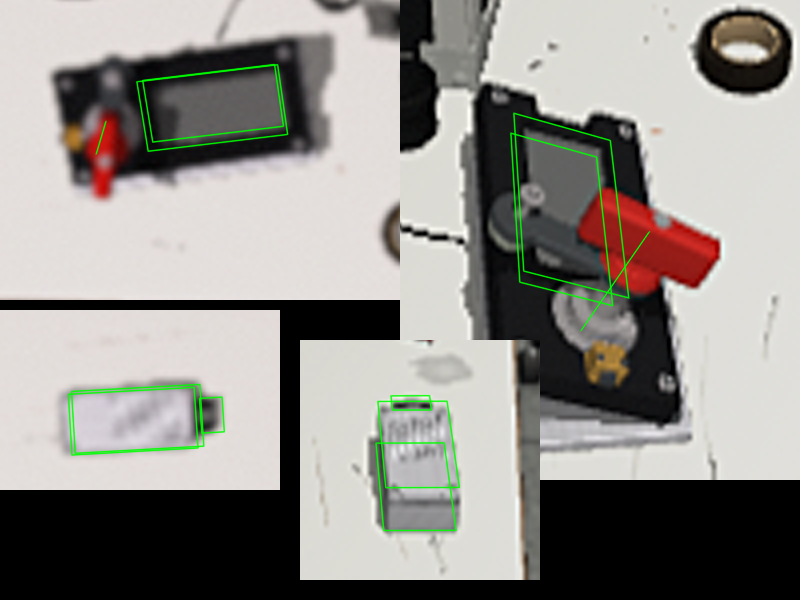

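The unit fit needs about +3.5 mm in y. The nest fit is biased by the chamfer and shadow: floor depth and knob dot both say it should sit about 6 mm lower in x and y. I'll refit the nest on the knob dot plus hand-picked floor corners and check the overlay.

Run:
```python
from fit import *
R,t=tf([.5355,.135,8.65]); U,tu=Ro.from_euler("z",4.6,degrees=True).as_matrix(),np.array([.4572,-.218,0])
M=np.zeros((600,800,3),np.uint8)
for n,(u0,v0,w,h),f,(y,x) in(("top",(197,230,82,50),5,(0,0)),("side",(297,280,70,96),5.6,(0,430)),("top",(340,262,50,34),5,(260,0)),("side",(350,196,45,50),5,(260,200))):
    J=cv2.resize(im[n],None,fx=f,fy=f,interpolation=cv2.INTER_CUBIC)
    draw(n,R,t,[rect(-.0245,.0245,-.0495,.0495,0),rect(-.0275,.0275,-.0525,.0525,.011),np.array([[0,.08,.083],[.0,.08,.011]]),rect(-.044,.044,-.065,.117,.011)],J,f)
    draw(n,U,tu,[rect(-.023,.023,-.048,.048,.034),rect(-.023,.023,-.048,.048,0),rect(-.013,.013,-.065,-.048,.027)],J,f)
    L=J[int(v0*f):int((v0+h)*f),int(u0*f):int((u0+w)*f)]; L=L[:600-y,:800-x];M[y:y+L.shape[0],x:x+L.shape[1]]=L
cv2.imwrite("pics/d.png",M)
```

```text
(no output)
```

View pics/d.png

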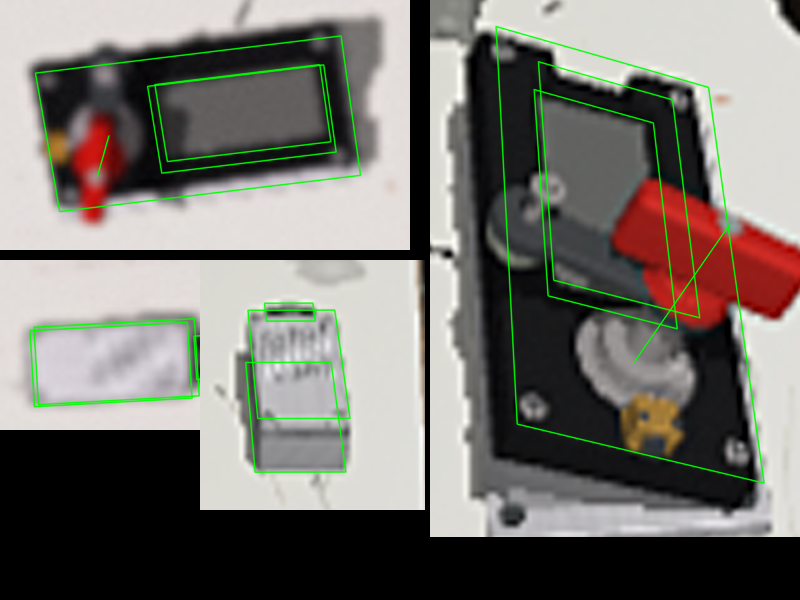

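The knob disc, wing dot and pad centre all agree with this fit, so the plate itself is about 5 mm off-centre in x. Plate edges suggest yaw is nearer 9.8°. I'll do one contrast-stretched check of the pocket edges.

Run:
```python
from fit import *
k=np.array([.4888,.2089,.1083]); R,_=tf([0,0,9.7]); t=k-R@[0,.08,.083]; print(t)
av={n:np.mean([ctrl.get_image(n)[0].astype(np.float32) for _ in range(6)],0) for n in im}
M=np.zeros((600,800,3),np.uint8);f=5.6
for n,(u0,v0,w,h),y in(("side",(300,282,70,68),0),("top",(197,232,70,38),385)):
    J=np.clip(255*(np.clip(av[n]-5,0,130)/130)**.45,0,255).astype(np.uint8)
    J=cv2.resize(J,None,fx=f,fy=f,interpolation=cv2.INTER_CUBIC)
    for x in(0,400):
        if x: draw(n,R,t,[rect(-.0245,.0245,-.0495,.0495,0),rect(-.0275,.0275,-.0525,.0525,.011),np.array([[-.0155,-.0495,0],[-.0155,-.0645,0],[.0155,-.0645,0],[.0155,-.0495,0]]),np.array([[-.0155,-.0645,0],[-.0155,-.0645,.011]]),np.array([[.0155,-.0645,0],[.0155,-.0645,.011]]),rect(-.039,.049,-.065,.117,.011)],J,f)
        L=J[int(v0*f):int((v0+h)*f),int(u0*f):int((u0+w)*f)];L=L[:,:395]; M[y:y+L.shape[0],x:x+L.shape[1]]=L
cv2.imwrite("pics/e.png",M)
```

```text
[0.5369 0.136  0.0331]
```

View pics/e.png

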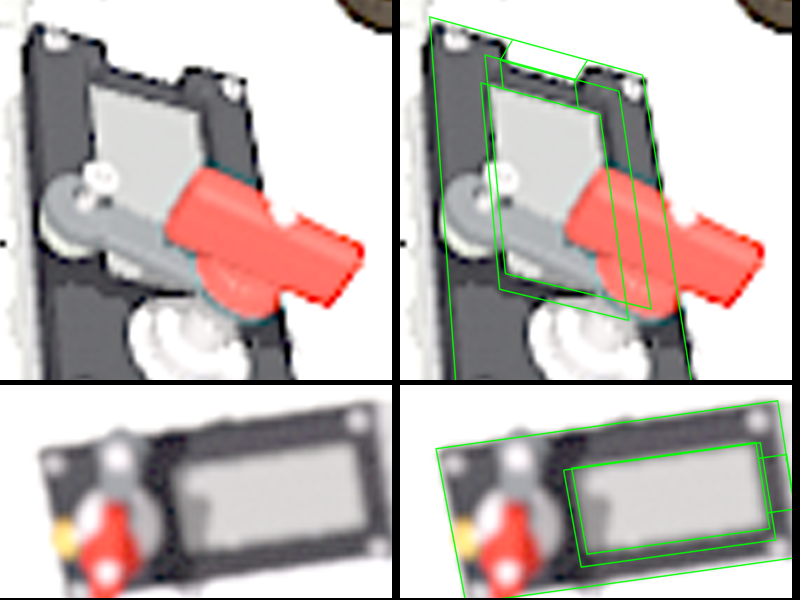

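Overlay (right half) agrees with the picture: the pocket floor's right and far edges, the notch and the knob disc all match within about 1 mm. The left gap is just the wall hiding the floor. Nest ≈ (0.537, 0.136, 0.0335), yaw 9.7°. Next comes a small planner helper that works out row increments.

```bash
cat > plan.py <<'E'
from fit import *
RN,TN=Ro.from_euler("ZY",[9.7,-25],degrees=True),np.array([.537,.136,.0335])
def tool(base,zrot):  # tool z = -base z, tool y at zrot deg (ccw) from base x
    a=np.radians(zrot); y=np.array([np.cos(a),np.sin(a),0]); z=np.array([0,0,-1.])
    return base*Ro.from_matrix(np.c_[np.cross(y,z),y,z])
def plan(p,R,n):
    s=ctrl.get_state(); p0=s["position"];R0=Ro.from_rotvec(s["tool_rot"])
    d=(R0.inv()*R).as_rotvec()/n; dp=(np.array(p)-p0)/n
    print("t",round(s["time"],2),"pos",p0,"F",s["ft_force"],"w",round(s["grip_width"]*87,1),"tot mm",dp*n*1000)
    for i in range(n):
        q=(R0*Ro.from_rotvec(d*i)).inv().apply(dp); print(np.round(q,4).tolist(),np.round(np.degrees(d),2).tolist())
E
python3 - <<'E'
from plan import *
plan([.457,-.218,.15],tool(Ro.from_euler("z",4.6,degrees=True),0),10)
X=cloud("side",np.load("side0.npy")).reshape(-1,3);Z=cloud("top",np.load("top0.npy")).reshape(-1,3);P=np.vstack([X,Z])
for y0,y1 in((-.3,-.2),(-.2,-.1),(-.1,0),(0,.04),(.04,.08)):
    Q=P[(P[:,1]>y0)&(P[:,1]<y1)&(P[:,2]>.06)&(P[:,0]>.45)&(P[:,0]<.75)]
    print(y0,len(Q),Q[:,0].min() if len(Q) else 0,np.percentile(Q[:,2],[50,98]) if len(Q) else 0)
E
```

```text
t 0.7 pos [ 0.1732 -0.6265  0.1827] F [ 0.2817 -0.751   0.1254] w 86.7 tot mm [283.8026 408.5258 -32.7287]
[0.0382, -0.0318, 0.0033] [0.0, 0.0, -7.91]
[0.0423, -0.0262, 0.0033] [0.0, 0.0, -7.91]
[0.0455, -0.0202, 0.0033] [0.0, 0.0, -7.91]
[0.0478, -0.0137, 0.0033] [0.0, 0.0, -7.91]
[0.0492, -0.007, 0.0033] [0.0, 0.0, -7.91]
[0.0497, -0.0002, 0.0033] [0.0, 0.0, -7.91]
[0.0493, 0.0067, 0.0033] [0.0, 0.0, -7.91]
[0.0479, 0.0134, 0.0033] [0.0, 0.0, -7.91]
[0.0456, 0.0199, 0.0033] [0.0, 0.0, -7.91]
[0.0424, 0.026, 0.0033] [0.0, 0.0, -7.91]
-0.3 3634 0.5600670502239287 [0.2237 0.465 ]
-0.2 4784 0.5649974205554019 [0.2272 0.3282]
-0.1 6366 0.5790028123823888 [0.234  0.3171]
0 5655 0.5950555892806778 [0.1671 0.4388]
0.04 553 0.5644244503019207 [0.4278 0.4351]
```

```bash
python3 -m handwheel '[[0.087,0.038,-0.032,0.003,0,0,-7.9],[0.087,0.042,-0.026,0.003,0,0,-7.9],[0.087,0.0455,-0.020,0.003,0,0,-7.9],[0.087,0.048,-0.0137,0.003,0,0,-7.9],[0.087,0.049,-0.007,0.003,0,0,-7.9],[0.087,0.0497,0,0.003,0,0,-7.9],[0.087,0.049,0.0067,0.003,0,0,-7.9],[0.087,0.048,0.0134,0.003,0,0,-7.9],[0.087,0.0455,0.020,0.003,0,0,-7.9],[0.087,0.042,0.024,0.003,0,0,-7.9],[0.087,0,0,0,0,0,0]]' 20
python3 - <<'E'
from plan import *
plan([.450,-.218,.06],tool(Ro.from_euler("z",4.6,degrees=True),0),3)
X=cloud("side",np.load("side0.npy")).reshape(-1,3);Z=cloud("top",np.load("top0.npy")).reshape(-1,3)
for C in(X,Z):
  for z0 in(.06,.1,.14,.18):
    Q=C[(abs(C[:,1]+.218)<.05)&(C[:,2]>z0)&(C[:,2]<z0+.04)&(C[:,0]>.5)&(C[:,0]<.75)]
    print(z0,len(Q),np.percentile(Q[:,0],[1,10,30]) if len(Q) else 0)
E
```

```text
time: 2.08
position: [0.4575, -0.215, 0.1529]
tool_rot: [2.123, 2.315, 0.002]
ft_force: [-0.9, -0.9, 0.4]
grip_width: 0.998
grip_force: 0.0
t 2.08 pos [ 0.4575 -0.215   0.1529] F [-0.8723 -0.8558  0.3732] w 86.9 tot mm [ -7.5322  -3.0433 -92.8895]
[-0.0008, -0.0026, 0.031] [0.02, -0.02, 0.12]
[-0.0008, -0.0026, 0.031] [0.02, -0.02, 0.12]
[-0.0008, -0.0026, 0.031] [0.02, -0.02, 0.12]
0.06 37 [0.5632 0.573  0.582 ]
0.1 224 [0.5618 0.5644 0.569 ]
0.14 61 [0.5808 0.5811 0.5821]
0.18 248 [0.5763 0.5789 0.5828]
0.06 52 [0.5668 0.5825 0.5847]
0.1 229 [0.5629 0.5655 0.5693]
0.14 38 [0.5816 0.5829 0.5851]
0.18 481 [0.578  0.5816 0.5881]
```

```bash
python3 -m handwheel '[[0.087,-0.001,-0.0026,0.04,0,0,0],[0.087,-0.001,-0.0026,0.04,0,0,0],[0.087,0,-0.0025,0.03,0,0,0],[0.087,0,0,0.018,0,0,0],[0.087,0,0,0.009,0,0,0],[0.087,0,0,0,0,0,0]]' 20
python3 - <<'E'
from plan import *
plan([.450,-.218,.015],tool(Ro.from_euler("z",4.6,degrees=True),0),1)
p,d=ctrl.get_image("side"); q,e=ctrl.get_image("top")
f=5
J=cv2.resize(p[180:270,320:420],None,fx=f,fy=f,interpolation=cv2.INTER_CUBIC);K=cv2.resize(q[240:300,335:395],None,fx=f,fy=f,interpolation=cv2.INTER_CUBIC)
M=np.zeros((450,800,3),np.uint8);M[:,:500]=J;M[:300,500:]=K;cv2.imwrite("pics/g.png",M)
E
```

```text
time: 2.82
position: [0.448, -0.2223, 0.0158]
tool_rot: [2.134, 2.306, 0.0]
ft_force: [-1.2, -0.3, 1.2]
grip_width: 1.001
grip_force: 0.0
t 2.83 pos [ 0.448  -0.2223  0.0158] F [-1.213  -0.342   1.1768] w 87.1 tot mm [ 2.0229  4.3082 -0.8144]
[0.0041, 0.0024, 0.0008] [0.01, 0.01, -0.16]
```

View pics/g.png

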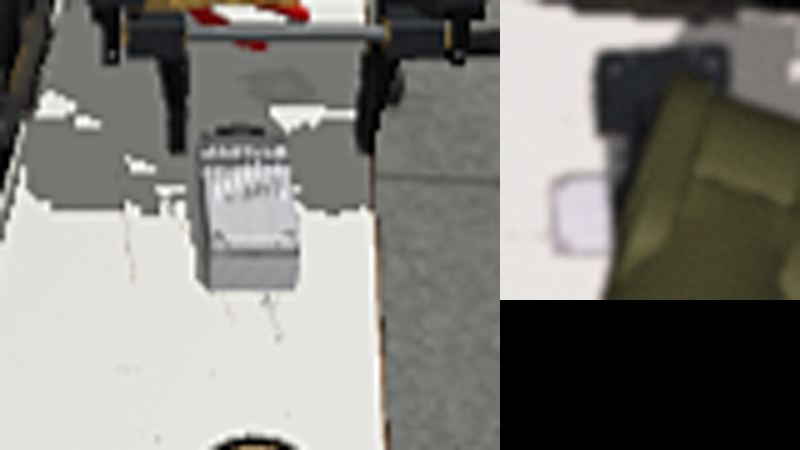

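The fingers straddle the unit in x but look further back than expected. I'll check that against the projected TCP.

Run:
```python
from plan import *
for o in(-.05,.05):
  for z in(.016,.06): print(proj("side",[.448+o,-.2223+o*.07,z])*5-np.array([320,180])*5)
print(proj("side",[.457,-.218,.034])*5-np.array([320,180])*5)
_,d=ctrl.get_image("side");X=cloud("side",d); print(X[209,355],X[209,393],X[205,355])
print([X[int(180+y/5),int(320+x/5)] for x,y in((178,140),(178,110),(375,130),(375,100))])
```

```text
[[357.5847 204.7108]]
[[364.3439 134.8064]]
[[164.7495 203.9726]]
[[167.2305 134.1839]]
[[245.3413 180.1862]]
[ 0.4937 -0.21    0.0596] [ 0.398  -0.2161  0.0604] [ 0.4941 -0.2096  0.0721]
[array([ 0.4938, -0.2088,  0.0635]), array([ 0.4944, -0.2089,  0.0816]), array([ 0.2917, -1.4234, -0.7445]), array([ 0.3951, -0.217 ,  0.0871])]
```

By depth, the finger tips sit at z≈0.058 while the TCP reads 0.016. The open fingers may swing on an arc, so I'll lift and measure tip height against opening.

```bash
cat > tips.py <<'E'
from plan import *
s=ctrl.get_state();p=s["position"];R=Ro.from_rotvec(s["tool_rot"])
im_,d=ctrl.get_image("side");X=cloud("side",d).reshape(-1,3);L=R.inv().apply(X-p)
m=(abs(L[:,0])<.03)&(abs(L[:,1])<.075)&(L[:,2]>-.11)&(L[:,2]<.03)&(X[:,2]>.045)
L=L[m];print("pos",p,"w",s["grip_width"]*87,"F",s["ft_force"])
for sg in(-1,1):
    Q=L[(L[:,1]*sg>0)]
    if len(Q)<5: continue
    zt=np.percentile(Q[:,2],98); T=Q[Q[:,2]>zt-.015]; print(sg,len(Q),"tip z in tool",zt,"x",np.median(T[:,0]),"y range",np.percentile(T[:,1],[3,97]))
E
python3 -m handwheel '[[0.087,0.004,0,-0.035,0,0,0],[0.06,0,0,-0.035,0,0,0],[0.087,0,0,0,0,0,0],[0.087,0,0,0,0,0,0]]'
python3 tips.py
python3 -m handwheel '[[0.05,0,0,0,0,0,0],[0.05,0,0,0,0,0,0],[0.05,0,0,0,0,0,0],[0.05,0,0,0,0,0,0],[0.05,0,0,0,0,0,0]]'
python3 tips.py
```

```text
time: 3.48
position: [0.4474, -0.2182, 0.0858]
tool_rot: [2.133, 2.306, -0.001]
ft_force: [-0.3, -0.5, -0.5]
grip_width: 0.997
grip_force: 0.0
pos [ 0.4474 -0.2182  0.0858] w 86.76707787362047 F [-0.2899 -0.4526 -0.4777]
-1 139 tip z in tool -0.042191243887185065 x 0.008727541797454224 y range [-0.0531 -0.0442]
1 106 tip z in tool -0.042647359644223864 x 0.009157179311186349 y range [0.0423 0.0508]
time: 4.15
position: [0.4474, -0.218, 0.0856]
tool_rot: [2.133, 2.306, -0.0]
ft_force: [0.1, -0.3, 0.1]
grip_width: 0.591
grip_force: 0.0
pos [ 0.4474 -0.218   0.0856] w 51.42617673143342 F [ 0.0526 -0.3225  0.1101]
-1 140 tip z in tool -0.04223832715035071 x 0.008132038986746621 y range [-0.0355 -0.0268]
1 102 tip z in tool -0.042647670655662336 x 0.009428295702567807 y range [0.0248 0.0328]
```

```bash
python3 -m handwheel '[[0.087,0,0.002,0,0,0,0],[0.087,0,0,0,0,0,0],[0.087,0,0,0.03,0,0,0],[0.087,0,0,0.03,0,0,0],[0.087,0,0,0.01,0,0,0],[0.087,0,0,0,0,0,0]]' 15
python3 -m handwheel '[[0.04,0,0,0,0,0,0],[0.04,0,0,0,0,0,0],[0.04,0,0,0,0,0,0],[0.04,0,0,0,0,0,0],[0.04,0,0,0,0,0,0],[0.04,0,0,0,0,0,0]]' 15; python3 tips.py
```

```text
time: 4.95
position: [0.4492, -0.2177, 0.0155]
tool_rot: [-2.133, -2.306, 0.0]
ft_force: [-0.4, 0.4, -0.2]
grip_width: 0.992
grip_force: 0.0
time: 5.7
position: [0.4494, -0.2179, 0.0156]
tool_rot: [-2.133, -2.306, 0.0]
ft_force: [0.1, -0.1, 0.6]
grip_width: 0.48
grip_force: 0.0
pos [ 0.4494 -0.2179  0.0156] w 41.74283621178505 F [ 0.1294 -0.1113  0.5711]
-1 114 tip z in tool -0.043815786519319784 x 0.009216834036123793 y range [-0.0307 -0.0216]
1 87 tip z in tool -0.04348844862511492 x 0.009443736623265257 y range [0.0198 0.0278]
```

Confirmed: the fingers closed to 42 mm, past the 46 mm unit, so they were above it. The real tips lie about 43 mm behind the reported TCP. From here on I'll plan with the measured tip.

```bash
cat >> plan.py <<'E'
OFF=np.array([0,-.001,-.0428]) # real tip in the reported tool frame
def ptip(tip,R,n): plan(np.array(tip)-R.apply(OFF),R,n)
E
python3 -m handwheel '[[0.087,0,0,0,0,0,0],[0.087,0,0,0,0,0,0],[0.087,0,0,0,0,0,0],[0.087,0,0,0,0,0,0],[0.087,0,0,0,0,0,0],[0.087,0,0,0.01,0,0,0],[0.087,0,0,0.01,0,0,0],[0.087,0,0,0.01,0,0,0],[0.087,0,0,0.01,0,0,0],[0.087,0,0,0,0,0,0]]' 15; python3 tips.py
```

```text
time: 7.0
position: [0.4485, -0.2174, -0.0255]
tool_rot: [-2.132, -2.305, 0.001]
ft_force: [-0.4, 0.5, 1.5]
grip_width: 1.002
grip_force: 0.0
pos [ 0.4485 -0.2174 -0.0255] w 87.18129668179489 F [-0.3561  0.5272  1.5173]
-1 64 tip z in tool -0.0713136515026893 x 0.007846017458764 y range [-0.0572 -0.0449]
1 48 tip z in tool -0.0728420107777337 x 0.009267906108239077 y range [0.0428 0.0557]
```

```bash
python3 -m handwheel '[[0.04,0,0,0,0,0,0],[0.04,0,0,0,0,0,0],[0.04,0,0,0,0,0,0],[0.04,0,0,0,0,0,0],[0.04,0,0,0,0,0,0],[0.04,0,0,0,0,0,0]]' 15
```

```text
time: 7.8
position: [0.4502, -0.2179, -0.0241]
tool_rot: [2.132, 2.306, 0.001]
ft_force: [2.7, 0.3, -1.0]
grip_width: 0.526
grip_force: 15.0
```

Gripped at 45.8 mm with 15 N. I'll lift it and then check how it sits in the hand.

```bash
python3 -m handwheel '[[0.04,0,0,0,0,0,0],[0.04,0,0,-0.01,0,0,0],[0.04,0,0,-0.03,0,0,0],[0.04,0,0,-0.05,0,0,0],[0.04,0,0,-0.05,0,0,0],[0.04,0,0,-0.02,0,0,0],[0.04,0,0,0,0,0,0]]' 30
python3 - <<'E'
from plan import *
s=ctrl.get_state();p=s["position"];R=Ro.from_rotvec(s["tool_rot"]);print(p,s["grip_width"]*87,s["ft_force"])
im_,d=ctrl.get_image("side");X=cloud("side",d).reshape(-1,3);L=R.inv().apply(X-p)
g=cv2.cvtColor(im_,cv2.COLOR_BGR2GRAY).ravel()
# +y end face / top, in tool coords (x=unit y)
m=(abs(L[:,1])<.022)&(L[:,2]>-.055)&(L[:,2]<-.026)&(L[:,0]>.03)&(L[:,0]<.07)
print("end face x",m.sum(),np.percentile(L[m,0],[10,50,90]),"y",np.percentile(L[m,1],[2,98]),"z",np.percentile(L[m,2],[2,98]))
f=5;J=cv2.resize(im_,None,fx=f,fy=f,interpolation=cv2.INTER_CUBIC)
Ru=R.as_matrix()@np.c_[[0,1,0],[1,0,0],[0,0,-1]]  # unit x=tool y, y=tool x
draw("side",Ru,p+R.apply([0,-.001,-.0241]),[rect(-.023,.023,-.048,.048,.034),rect(-.023,.023,-.048,.048,0)],J,f)
u=proj("side",p+R.apply([0,0,-.05]))[0]*f
cv2.imwrite("pics/i.png",J[int(u[1])-250:int(u[1])+250,int(u[0])-300:int(u[0])+300])
RT=tool(RN,0); UO=np.array([0,-.001,-.0241])
plan(TN+RN.apply([0,0,.08])-RT.apply(UO),RT,11)
E
```

```text
time: 8.68
position: [0.4494, -0.2183, 0.1368]
tool_rot: [2.133, 2.305, -0.001]
ft_force: [-0.3, -0.3, -4.4]
grip_width: 0.527
grip_force: 30.0
[ 0.4494 -0.2183  0.1368] 45.82558111399562 [-0.3001 -0.3334 -4.4112]
end face x 208 [0.0472 0.0494 0.0521] y [-0.0209  0.0216] z [-0.0536 -0.0266]
t 8.72 pos [ 0.4484 -0.2178  0.1352] F [ 0.1124  0.3206 -3.9346] w 45.8 tot mm [ 66.2385 349.9859 -50.6247]
[0.0313, 0.0085, 0.0046] [-2.28, 0.1, -0.47]
[0.0312, 0.0085, 0.005] [-2.28, 0.1, -0.47]
[0.0311, 0.0086, 0.0054] [-2.28, 0.1, -0.47]
[0.031, 0.0086, 0.0058] [-2.28, 0.1, -0.47]
[0.0309, 0.0086, 0.0062] [-2.28, 0.1, -0.47]
[0.0309, 0.0086, 0.0066] [-2.28, 0.1, -0.47]
[0.0308, 0.0086, 0.007] [-2.28, 0.1, -0.47]
[0.0307, 0.0086, 0.0074] [-2.28, 0.1, -0.47]
[0.0306, 0.0085, 0.0078] [-2.28, 0.1, -0.47]
[0.0305, 0.0085, 0.0082] [-2.28, 0.1, -0.47]
[0.0304, 0.0084, 0.0086] [-2.28, 0.1, -0.47]
```

View pics/i.png

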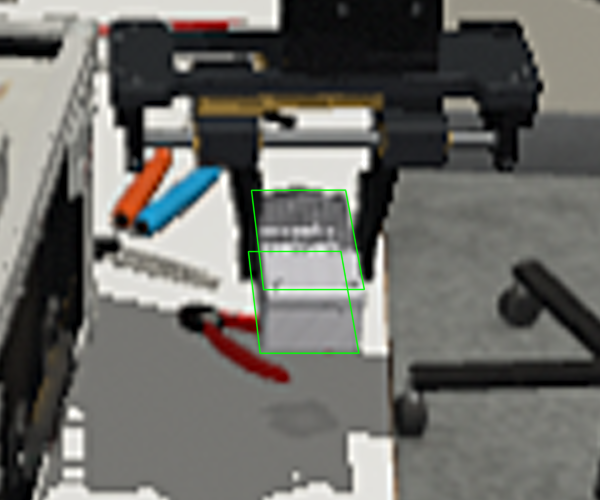

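The unit is held square and matches the model overlay: underside rectangle at (260-358, 250-353). Now I'll move it over the nest, tilting on the way.

```bash
python3 -m handwheel '[[0.04,0.0313,0.0085,0.0046,-2.28,0.1,-0.47],[0.04,0.0312,0.0085,0.005,-2.28,0.1,-0.47],[0.04,0.0311,0.0086,0.0054,-2.28,0.1,-0.47],[0.04,0.031,0.0086,0.0058,-2.28,0.1,-0.47],[0.04,0.031,0.0086,0.0062,-2.28,0.1,-0.47],[0.04,0.031,0.0086,0.0066,-2.28,0.1,-0.47],[0.04,0.0308,0.0086,0.007,-2.28,0.1,-0.47],[0.04,0.0307,0.0086,0.0074,-2.28,0.1,-0.47],[0.04,0.0306,0.0085,0.0078,-2.28,0.1,-0.47],[0.04,0.0305,0.0085,0.008,-2.28,0.1,-0.47],[0.04,0.03,0.0084,0.0086,-2.28,0.1,-0.47],[0.04,0,0,0,0,0,0]]'
cat >> plan.py <<'E'
RT=tool(RN,0); UO=np.array([.0005,-.0005,-.0241])
def unit():
    s=ctrl.get_state();R=Ro.from_rotvec(s["tool_rot"]); o=s["position"]+R.apply(UO)
    print("unit in nest mm",RN.inv().apply(o-TN)*1000,"rot err deg",np.degrees((RT.inv()*R).as_rotvec()),"F nest",RN.inv().apply(s["ft_force"]),"M",s["torque"])
E
python3 - <<'E'
from plan import *
unit(); plan(TN+RN.apply([0,0,.03])-RT.apply(UO),RT,1)
E
```

```text
time: 10.22
position: [0.5119, 0.1337, 0.0816]
tool_rot: [1.817, 2.164, 0.473]
ft_force: [-0.5, -0.7, -4.6]
grip_width: 0.525
grip_force: 30.0
unit in nest mm [-2.8237  2.3911 78.3496] rot err deg [ 0.274   0.0618 -0.2476] F nest [-2.4814 -0.5653 -3.8995] M [-0.2554  0.7427  0.0652]
t 10.22 pos [0.5119 0.1337 0.0816] F [-0.4971 -0.6585 -4.5829] w 45.7 tot mm [ 23.1714   1.5067 -42.5761]
[-0.0025, 0.0032, 0.0483] [-0.27, -0.06, 0.25]
```

```bash
python3 -m handwheel '[[0.04,-0.0025,0.003,0.02,-0.27,0,0.25],[0.04,0,0,0.02,0,0,0],[0.04,0,0,0.008,0,0,0],[0.04,0,0,0,0,0,0]]'
python3 - <<'E'
from plan import *
unit(); s=ctrl.get_state()
for n in("side","top"):
    i_,d=ctrl.get_image(n); N=RN.inv().apply(cloud(n,d).reshape(-1,3)-TN); b=i_.reshape(-1,3).astype(int)
    grey=(b.max(1)-b.min(1)<35)&(b.mean(1)>95)
    m=grey&(abs(N[:,0])<.04)&(N[:,1]>0.02)&(N[:,1]<.07)&(N[:,2]>.035)&(N[:,2]<.06)
    e=m&(N[:,1]>.04);print(n,m.sum(),"x",np.percentile(N[m,0],[2,5,50,95,98]) if m.sum() else 0,"end y",np.percentile(N[e,1],[10,50,90]) if e.sum() else 0)
E
```

```text
time: 10.72
position: [0.5368, 0.132, 0.0406]
tool_rot: [1.825, 2.151, 0.48]
ft_force: [-0.3, -0.9, -3.3]
grip_width: 0.524
grip_force: 30.0
unit in nest mm [ 1.6757 -3.3689 30.8693] rot err deg [-0.0707 -0.0097  0.3259] F nest [-1.8271 -0.8472 -2.8166] M [-0.1572  0.8027  0.0149]
side 110 x [-0.0148  0.0037  0.024   0.0256  0.027 ] end y [0.0422 0.0453 0.0469]
top 2 x [-0.0094 -0.0089 -0.0024  0.0041  0.0045] end y [0.0459 0.0459 0.0459]
```

```bash
python3 -m handwheel '[[0.04,0.0035,-0.0015,0,0,0,-0.3],[0.04,0,0,0.01,0,0,0],[0.04,0,0,0,0,0,0],[0.04,0,0,0,0,0,0]]'
python3 - <<'E'
from plan import *
unit()
for n in("side",):
    i_,d=ctrl.get_image(n); N=RN.inv().apply(cloud(n,d).reshape(-1,3)-TN); b=i_.reshape(-1,3).astype(int)
    grey=(b.max(1)-b.min(1)<35)&(b.mean(1)>95)
    for z in(.022,.03):
        e=grey&(abs(N[:,0])<.03)&(N[:,1]>0.035)&(N[:,1]<.06)&(abs(N[:,2]-z-.004)<.01);print(z,e.sum(),"x",np.percentile(N[e,0],[3,50,97]),"end y",np.percentile(N[e,1],[10,50,90]))
unit()
E
```

```text
time: 11.32
position: [0.5411, 0.1373, 0.0334]
tool_rot: [1.814, 2.153, 0.483]
ft_force: [-0.3, -0.5, -3.2]
grip_width: 0.527
grip_force: 30.0
unit in nest mm [ 3.1721  1.1196 22.1866] rot err deg [-0.3677 -0.0626 -0.0879] F nest [-1.6939 -0.4284 -2.7375] M [-0.1591  0.7856 -0.0048]
0.022 6 x [0.025  0.0256 0.026 ] end y [0.0368 0.0392 0.0431]
0.03 24 x [0.0206 0.0251 0.0262] end y [0.0368 0.0443 0.0507]
unit in nest mm [ 3.3302  1.055  22.2294] rot err deg [-0.3855 -0.0739 -0.0843] F nest [-2.3562  0.0014 -3.9545] M [-0.1374  0.7565 -0.0033]
```

```bash
python3 -m handwheel '[[0.04,-0.001,-0.003,0,0.35,0,0],[0.04,0,0,0,0,0,0],[0.04,0,0,0,0,0,0]]'
python3 - <<'E'
from plan import *
unit()
for _ in range(3): ctrl.get_image("top"); unit()
E
```

```text
time: 11.75
position: [0.5387, 0.1358, 0.032]
tool_rot: [1.817, 2.157, 0.477]
ft_force: [-0.2, 0.4, -4.4]
grip_width: 0.528
grip_force: 30.0
unit in nest mm [ 0.3495  0.0106 21.9913] rot err deg [-0.0246 -0.0616 -0.0739] F nest [-1.9717  0.437  -3.8975] M [-0.155   0.7812 -0.0055]
unit in nest mm [ 0.3624  0.087  21.9821] rot err deg [-0.0238 -0.0551 -0.079 ] F nest [-1.0273  0.5813 -4.4712] M [-0.1691  0.7665  0.0164]
unit in nest mm [ 0.3596  0.0967 21.9573] rot err deg [-0.021  -0.0488 -0.0744] F nest [-1.5657 -0.628  -4.3217] M [-0.1635  0.7572  0.0142]
unit in nest mm [ 0.3242  0.0721 21.9413] rot err deg [-0.0176 -0.0498 -0.0721] F nest [-1.8007 -0.2379 -3.8081] M [-0.1328  0.7757  0.0402]
```

```bash
python3 -m handwheel '[[0.04,0,0,0.004,0,0,0],[0.04,0,0,0.004,0,0,0],[0.04,0,0,0.003,0,0,0],[0.04,0,0,0,0,0,0]]'
python3 -c "
from plan import *
unit()"
python3 -m handwheel '[[0.04,0,0,0.002,0,0,0],[0.04,0,0,0.002,0,0,0],[0.04,0,0,0,0,0,0]]'
python3 -c "
from plan import *
unit()"
```

```text
time: 12.4
position: [0.5431, 0.1368, 0.0217]
tool_rot: [1.818, 2.157, 0.477]
ft_force: [-1.6, 0.3, -4.0]
grip_width: 0.526
grip_force: 30.0
unit in nest mm [ 0.0714  0.2332 10.7679] rot err deg [ 0.0152 -0.0094 -0.0634] F nest [-3.1136  0.5296 -2.9733] M [-0.159   0.7634 -0.0091]
time: 12.78
position: [0.5453, 0.1363, 0.0184]
tool_rot: [1.818, 2.156, 0.477]
ft_force: [-1.4, -2.6, 0.1]
grip_width: 0.523
grip_force: 30.0
unit in nest mm [ 0.5602 -0.5787  6.9631] rot err deg [-0.0172 -0.0924 -0.0564] F nest [-1.6095 -2.2938  0.8734] M [-0.5665  0.7212 -0.1688]
```

```bash
python3 -m handwheel '[[0.04,-0.0015,0,0,0,0,0],[0.04,0,0,0.001,0,0,0],[0.04,0,0,0.001,0,0,0],[0.04,0,0,0,0,0,0]]'
python3 -c "
from plan import *
unit()"
python3 -m handwheel '[[0.04,0,0,0.0015,0,0,0],[0.04,0,0,0,0,0,0]]'
python3 -c "
from plan import *
unit()"
```

```text
time: 13.28
position: [0.5458, 0.1358, 0.0162]
tool_rot: [1.817, 2.158, 0.477]
ft_force: [-0.4, 0.8, -3.8]
grip_width: 0.527
grip_force: 30.0
unit in nest mm [ 0.0059 -1.1953  4.7871] rot err deg [ 0.0083 -0.0249 -0.0863] F nest [-1.8842  0.8698 -3.315 ] M [-0.1116  0.786   0.0042]
time: 13.52
position: [0.5466, 0.1358, 0.015]
tool_rot: [1.817, 2.157, 0.477]
ft_force: [-0.6, 0.0, -4.3]
grip_width: 0.525
grip_force: 30.0
unit in nest mm [ 0.1645 -1.3235  3.3221] rot err deg [-0.0014 -0.0343 -0.0782] F nest [-2.3059  0.13   -3.6507] M [-0.1799  0.8005  0.0763]
```

Free inside the pocket now, so I'll keep lowering until the floor takes the weight.

```bash
python3 -m handwheel '[[0.04,0,0,0.001,0,0,0],[0.04,0,0,0.001,0,0,0],[0.04,0,0,0,0,0,0]]'
python3 -c "
from plan import *
unit()"
python3 -m handwheel '[[0.04,0,0,0.001,0,0,0],[0.04,0,0,0,0,0,0]]'
python3 -c "
from plan import *
unit()"
python3 -m handwheel '[[0.04,0,0,0.0007,0,0,0],[0.04,0,0,0,0,0,0]]'
python3 -c "
from plan import *
unit()"
```

```text
time: 13.9
position: [0.5474, 0.1359, 0.0132]
tool_rot: [1.818, 2.157, 0.477]
ft_force: [-0.5, 0.1, -3.7]
grip_width: 0.528
grip_force: 30.0
unit in nest mm [ 0.2035 -1.377   1.3466] rot err deg [-0.0049 -0.0385 -0.074 ] F nest [-1.9617  0.2191 -3.2063] M [-0.1471  0.8224 -0.0231]
time: 14.15
position: [0.5479, 0.1359, 0.0124]
tool_rot: [1.817, 2.157, 0.477]
ft_force: [-0.8, 0.0, -3.9]
grip_width: 0.526
grip_force: 30.0
unit in nest mm [ 0.3258 -1.3838  0.4197] rot err deg [-0.0129 -0.0476 -0.0824] F nest [-2.3239  0.1736 -3.2236] M [-0.183   0.7348 -0.0489]
time: 14.4
position: [0.5481, 0.1362, 0.0119]
tool_rot: [1.817, 2.157, 0.477]
ft_force: [-5.1, -0.5, 2.4]
grip_width: 0.529
grip_force: 30.0
unit in nest mm [ 0.3447 -1.1653 -0.1048] rot err deg [-0.0019 -0.0625 -0.1032] F nest [-3.6715  0.4034  4.3149] M [-0.1712  1.0284 -0.0805]
```

Floor contact is about 8 N at height ≈0. Releasing and backing out along the tool axis.

```bash
python3 -m handwheel '[[0.065,0,0,0,0,0,0],[0.065,0,0,0,0,0,0],[0.065,0,0,0,0,0,0],[0.065,0,0,-0.01,0,0,0],[0.065,0,0,-0.03,0,0,0],[0.065,0,0,-0.05,0,0,0],[0.065,0,0,-0.05,0,0,0],[0.065,0,0,0,0,0,0]]'
python3 - <<'E'
from plan import *
s=ctrl.get_state();print(s["ft_force"])
for n in("side","top"):
    i_,d=ctrl.get_image(n); np.save("r_%s.npy"%n,d);cv2.imwrite("pics/r_%s.png"%n,i_)
    X=cloud(n,d).reshape(-1,3); N=RN.inv().apply(X-TN); b=i_.reshape(-1,3).astype(int)
    m=(b[:,2]>130)&(b[:,1]<70)&(abs(N[:,0])<.06)&(abs(N[:,1]-.08)<.05)&(N[:,2]>.06)
    Q=N[m]; T=Q[Q[:,2]>np.percentile(Q[:,2],70)-.004] if len(Q) else Q
    print(n,"red",len(Q),np.percentile(Q,[2,50,98],axis=0) if len(Q) else 0, cv2.minAreaRect((T[:,:2]*1000).astype(np.float32)))
    g=(b.max(1)-b.min(1)<35)&(b.mean(1)>95)
    m=g&(abs(N[:,0])<.04)&(N[:,1]<.06)&(N[:,1]>-.055)&(N[:,2]>.026)&(N[:,2]<.042)
    if m.sum()>30:
        Q=N[m]; A=np.c_[Q[:,:2],np.ones(len(Q))]; c=np.linalg.lstsq(A,Q[:,2],rcond=None)[0]; print("unit top",m.sum(),"tilt deg",np.degrees(c[:2]),"z",c[2],cv2.minAreaRect((Q[:,:2]*1000).astype(np.float32)),np.percentile(Q[:,:2],[2,98],axis=0))
E
```

```text
time: 15.4
position: [0.5075, 0.129, 0.1037]
tool_rot: [1.806, 2.156, 0.468]
ft_force: [1.2, 0.6, 0.1]
grip_width: 0.747
grip_force: 0.0
[1.2107 0.6342 0.1093]
side red 422 [[-0.0254  0.0745  0.0611]
 [ 0.003   0.0852  0.0758]
 [ 0.0298  0.0937  0.0852]] ((0.7174892425537109, 82.596435546875), (13.062699317932129, 61.30617904663086), 75.82404327392578)
unit top 546 tilt deg [-3.232  0.377] z 0.03507811570213613 ((1.0727710723876953, -0.8987007141113281), (94.099853515625, 46.43275451660156), 89.48123168945312) [[-0.0201 -0.0424]
 [ 0.0237  0.0395]]
top red 76 [[-0.0225  0.0703  0.0642]
 [ 0.0089  0.0798  0.0835]
 [ 0.0303  0.0899  0.0899]] ((4.390911102294922, 80.47505187988281), (12.639551162719727, 57.18326187133789), 74.4807357788086)
unit top 94 tilt deg [-1.7612  9.7937] z 0.04078230120465418 ((3.770021438598633, -32.686614990234375), (20.950618743896484, 46.23666763305664), 87.21975708007812) [[-0.0191 -0.0438]
 [ 0.0257 -0.0236]]
```

The unit is seated flat: top at 35 mm, square to 0.5°, with ends at ±47 mm. The wing sits at about 0.25 rad. Now to align with the knob.

Run:
```python
from plan import *
R=tool(RN,75.5); ptip(TN+RN.apply([.0005,.081,.13]),R,9)
```

```text
t 15.5 pos [0.5063 0.1275 0.1008] F [ 0.2597 -0.1884 -1.0082] w 64.9 tot mm [-18.7544  83.1861  12.0023]
[0.0094, 0.0002, -0.0015] [-0.06, 0.04, -8.35]
[0.0093, 0.0015, -0.0015] [-0.06, 0.04, -8.35]
[0.009, 0.0029, -0.0015] [-0.06, 0.04, -8.35]
[0.0085, 0.0042, -0.0015] [-0.06, 0.04, -8.35]
[0.0078, 0.0053, -0.0015] [-0.06, 0.04, -8.35]
[0.0069, 0.0064, -0.0015] [-0.06, 0.04, -8.35]
[0.0059, 0.0074, -0.0015] [-0.06, 0.04, -8.35]
[0.0048, 0.0082, -0.0014] [-0.06, 0.04, -8.35]
[0.0036, 0.0088, -0.0014] [-0.06, 0.04, -8.35]
```

```bash
python3 -m handwheel '[[0.04,0.0094,0,-0.0015,0,0,-8.35],[0.04,0.0093,0.0015,-0.0015,0,0,-8.35],[0.04,0.009,0.003,-0.0015,0,0,-8.35],[0.04,0.0085,0.004,-0.0015,0,0,-8.35],[0.04,0.0078,0.0053,-0.0015,0,0,-8.35],[0.04,0.007,0.0064,-0.0015,0,0,-8.35],[0.04,0.006,0.0074,-0.0015,0,0,-8.35],[0.04,0.0048,0.0082,-0.0014,0,0,-8.35],[0.04,0.0036,0.0088,-0.0014,0,0,-8.35],[0.04,0,0,0,0,0,0],[0.04,0,0,0,0,0,0]]' 60
cat >> plan.py <<'E'
def knob(a,h):
    R=tool(RN,a); ptip(TN+RN.apply([.0005,.081,h]),R,1)
    s=ctrl.get_state();Rn=Ro.from_rotvec(s["tool_rot"]); print("tip nest",RN.inv().apply(s["position"]+Rn.apply(OFF)-TN)*1000,"tool y deg",np.degrees(np.arctan2(*(RN.inv().apply(Rn.apply([0,1,0]))[[1,0]]))),"M nest",RN.inv().apply(s["torque"]),"q",s["joint_positions"][6])
E
python3 -c "
from plan import *
knob(75.5,.1)"
```

```text
time: 16.88
position: [0.4879, 0.2086, 0.1119]
tool_rot: [0.125, 2.712, 0.111]
ft_force: [0.1, -0.3, 0.9]
grip_width: 0.46
grip_force: 0.0
t 16.88 pos [0.4879 0.2086 0.1119] F [ 0.0979 -0.3434  0.9168] w 40.0 tot mm [ 12.1302   4.2515 -26.2888]
[0.0002, 0.0025, 0.0292] [-0.73, -0.07, -0.32]
tip nest [  0.3064  79.3668 129.1908] tool y deg 75.1821056119805 M nest [ 0.0289  0.3277 -0.0342] q 0.9743961091174658
```

```bash
python3 -m handwheel '[[0.04,0,0.0025,0.029,-0.7,0,-0.3],[0.04,0,0,0.0,0,0,0],[0.04,0,0,0,0,0,0]]'
python3 -c "
from plan import *
knob(75.5,.063)"
```

```text
time: 17.25
position: [0.5002, 0.2136, 0.0871]
tool_rot: [0.111, 2.71, 0.126]
ft_force: [-1.0, 0.2, 0.3]
grip_width: 0.46
grip_force: 0.0
t 17.25 pos [0.5002 0.2136 0.0871] F [-0.9705  0.1535  0.2761] w 40.0 tot mm [ 15.218    1.9127 -35.0164]
[0.0007, -0.0009, 0.0382] [0.02, 0.0, 0.11]
tip nest [  1.4063  81.6624 101.2108] tool y deg 75.61015610709656 M nest [ 0.0375  0.3371 -0.0321] q 0.9304287234157924
```

```bash
python3 -m handwheel '[[0.04,0.0007,-0.0009,0.012,0,0,0],[0.04,0,0,0.012,0,0,0],[0.04,0,0,0.009,0,0,0],[0.04,0,0,0.005,0,0,0],[0.04,0,0,0,0,0,0]]'
python3 -c "
from plan import *
knob(75.5,.063)"
python3 -m handwheel '[[0.005,0,0,0,0,0,0],[0.005,0,0,0,0,0,0],[0.005,0,0,0,0,0,0],[0.005,0,0,0,0,0,0]]' 60
python3 -c "
from plan import *
knob(75.5,.063)"
```

```text
time: 17.88
position: [0.5155, 0.216, 0.0525]
tool_rot: [0.109, 2.709, 0.126]
ft_force: [-0.0, 1.0, 0.3]
grip_width: 0.459
grip_force: 0.0
t 17.88 pos [0.5155 0.216  0.0525] F [-0.002   1.0204  0.2964] w 40.0 tot mm [-0.0494 -0.4922 -0.3738]
[0.0002, -0.0005, 0.0003] [0.05, 0.04, 0.19]
tip nest [ 0.7463 81.448  63.2823] tool y deg 75.68743043006246 M nest [0.0458 0.3423 0.0138] q 0.7906830082608228
time: 18.38
position: [0.5154, 0.2139, 0.0522]
tool_rot: [0.11, 2.71, 0.122]
ft_force: [-2.1, -4.7, 5.7]
grip_width: 0.156
grip_force: 60.0
t 18.38 pos [0.5154 0.2139 0.0522] F [-2.0576 -4.6868  5.7259] w 13.6 tot mm [ 0.0682  1.5944 -0.0362]
[0.0001, 0.0016, 0.0002] [-0.14, 0.0, 0.16]
tip nest [ 0.2394 79.5399 63.177 ] tool y deg 75.66148812687129 M nest [-0.8207  0.5312 -0.046 ] q 0.7904702104640451
```

```bash
python3 -m handwheel '[[0.005,0,-0.0018,0,0,0,0],[0.005,0,0,0,0,0,7],[0.005,0,0,0,0,0,7],[0.005,0,0,0,0,0,7],[0.005,0,0,0,0,0,0]]'
python3 -c "
from plan import *
knob(54.5,.063)"
```

```text
time: 19.0
position: [0.5155, 0.2142, 0.0523]
tool_rot: [0.603, 2.661, 0.233]
ft_force: [-0.6, -1.1, 1.9]
grip_width: 0.157
grip_force: 60.0
t 19.0 pos [0.5155 0.2142 0.0523] F [-0.6325 -1.1297  1.8951] w 13.7 tot mm [0.3021 1.2169 0.0099]
[0.0003, 0.0012, 0.0002] [0.06, 0.02, 0.27]
tip nest [ 0.0017 79.8206 63.2024] tool y deg 54.76641152608666 M nest [-0.2341  0.4186  0.0079] q 0.4371753258165521
```

Forces are low, so I'll continue through the detent.

```bash
python3 -m handwheel '[[0.005,0,0,0,0,0,7],[0.005,0,0,0,0,0,7],[0.005,0,0,0,0,0,7],[0.005,0,0,0,0,0,0]]'
python3 -c "
from plan import *
knob(33.5,.063)"
python3 -m handwheel '[[0.005,0,0,0,0,0,7],[0.005,0,0,0,0,0,7],[0.005,0,0,0,0,0,0]]'
python3 -c "
from plan import *
knob(19.5,.063)"
```

```text
time: 19.5
position: [0.5156, 0.2142, 0.0523]
tool_rot: [1.086, 2.532, 0.334]
ft_force: [-0.6, -1.0, 2.7]
grip_width: 0.157
grip_force: 60.0
t 19.5 pos [0.5156 0.2142 0.0523] F [-0.6057 -0.9529  2.7138] w 13.7 tot mm [0.4567 0.9409 0.066 ]
[0.0004, 0.001, 0.0002] [0.08, 0.0, 0.38]
tip nest [-0.1283 80.1123 63.196 ] tool y deg 33.880895025916445 M nest [-0.2283  0.3963  0.0182] q 0.07627332994141174
time: 19.88
position: [0.5157, 0.2143, 0.0524]
tool_rot: [1.398, 2.402, 0.398]
ft_force: [-0.2, -0.0, 3.1]
grip_width: 0.156
grip_force: 60.0
t 19.88 pos [0.5157 0.2143 0.0524] F [-0.1622 -0.038   3.1111] w 13.6 tot mm [0.4551 0.6149 0.0269]
[0.0003, 0.0007, 0.0002] [0.1, -0.03, 0.37]
tip nest [-0.0691 80.4161 63.2073] tool y deg 19.86551151603337 M nest [-0.2303  0.262  -0.3096] q -0.1649935977258008
```

```bash
python3 -m handwheel '[[0.005,0,0,0,0,0,5],[0.005,0,0,0,0,0,4.5],[0.005,0,0,0,0,0,0]]'
python3 -c "
from plan import *
knob(10,.063)"
python3 -m handwheel '[[0.005,0,0,0,0,0,1.5],[0.005,0,0,0,0,0,0]]'
python3 -c "
from plan import *
knob(10,.063)"
```

```text
time: 20.25
position: [0.5157, 0.2145, 0.0524]
tool_rot: [1.602, 2.294, 0.439]
ft_force: [1.0, -0.2, 1.1]
grip_width: 0.154
grip_force: 60.0
t 20.25 pos [0.5157 0.2145 0.0524] F [ 0.9643 -0.2069  1.1488] w 13.4 tot mm [0.5147 0.2806 0.0224]
[0.0001, 0.0005, 0.0002] [0.1, -0.05, 0.43]
tip nest [-0.0794 80.7503 63.2122] tool y deg 10.433204597899802 M nest [-0.1027  0.1133 -0.185 ] q -0.32833905644528905
time: 20.5
position: [0.5158, 0.2145, 0.0525]
tool_rot: [1.634, 2.275, 0.445]
ft_force: [3.3, -0.2, 2.2]
grip_width: 0.158
grip_force: 60.0
t 20.5 pos [0.5158 0.2145 0.0525] F [ 3.2671 -0.179   2.2433] w 13.8 tot mm [ 0.4617  0.2928 -0.0311]
[0.0001, 0.0005, 0.0002] [0.12, -0.02, -1.08]
tip nest [-0.0317 80.7753 63.2392] tool y deg 8.917790794231614 M nest [-0.1759 -0.1278  0.7776] q -0.3559712950545235
```

The end stop is reached: the moment reversed sign to 0.78 N m. I'll release, back out and inspect.

```bash
python3 -m handwheel '[[0.005,0,0,0,0,0,-0.8],[0.04,0,0,0,0,0,0],[0.04,0,0,0,0,0,0],[0.04,0,0,0,0,0,0],[0.04,0,0,-0.02,0,0,0],[0.04,0,0,-0.04,0,0,0],[0.04,0,0,-0.06,0,0,0],[0.04,0,0,-0.06,0,0,0],[0.04,0,0,0,0,0,0]]'
python3 - <<'E'
from plan import *
i_,d=ctrl.get_image("side"); q_,e=ctrl.get_image("top"); print(ctrl.get_state()["ft_force"])
N=RN.inv().apply(cloud("side",d).reshape(-1,3)-TN); b=i_.reshape(-1,3).astype(int)
m=(b[:,2]>130)&(b[:,1]<70)&(abs(N[:,0])<.06)&(abs(N[:,1]-.08)<.05)&(N[:,2]>.06);Q=N[m];T=Q[Q[:,2]>np.percentile(Q[:,2],70)-.004]
print("wing",len(Q),cv2.minAreaRect((T[:,:2]*1000).astype(np.float32)))
g=(b.max(1)-b.min(1)<35)&(b.mean(1)>95)&(abs(N[:,0])<.04)&(N[:,1]<.06)&(N[:,1]>-.055)&(N[:,2]>.026)&(N[:,2]<.042);Q=N[g];print("unit top",g.sum(),cv2.minAreaRect((Q[:,:2]*1000).astype(np.float32)),np.median(Q[:,2]))
f=6;J=cv2.resize(i_[270:370,290:376],None,fx=f,fy=f,interpolation=cv2.INTER_CUBIC);K=cv2.resize(q_[230:285,195:280],None,fx=3.2,fy=3.2,interpolation=cv2.INTER_CUBIC)
M=np.zeros((600,800,3),np.uint8);M[:,:516]=J;M[:K.shape[0],520:520+K.shape[1]]=K;cv2.imwrite("pics/z.png",M)
E
```

```text
time: 21.62
position: [0.4763, 0.2159, 0.1499]
tool_rot: [1.598, 2.286, 0.444]
ft_force: [0.0, 0.2, 0.3]
grip_width: 0.461
grip_force: 0.0
[ 1.4976 -0.656   0.0338]
wing 331 ((0.415574312210083, 84.05612182617188), (15.7926025390625, 55.790409088134766), 9.29872989654541)
unit top 414 ((1.6175212860107422, -2.2936859130859375), (105.37487030029297, 45.20703887939453), 89.37068176269531) 0.03487840713363068
```

View pics/z.png

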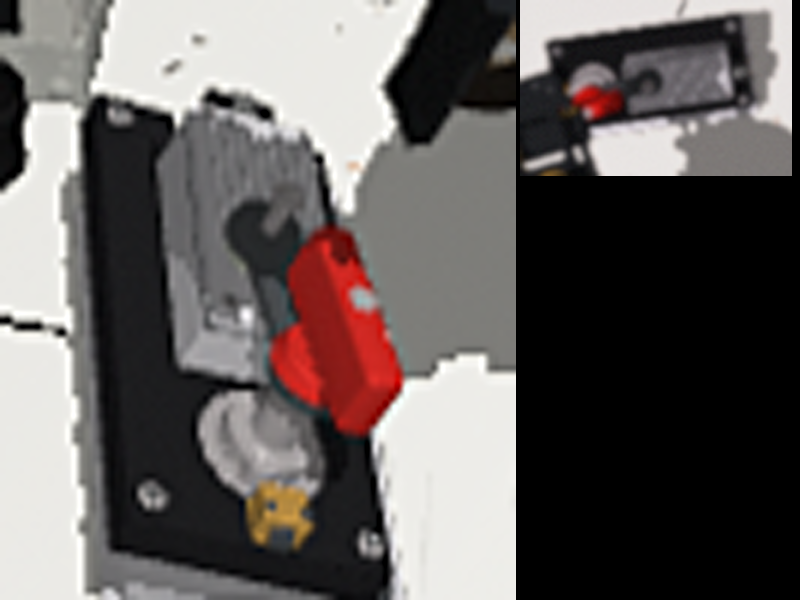

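The picture shows the unit seated square in the pocket, its connector in the notch at (240,100). The clamp arm and foot are over it at (265,235), and the wing measures about 80.7°, i.e. 1.40 rad and home. The gripper is clear, so I'm handing in.

```bash
python3 -c "
from bench import ctrl
print(ctrl.close_job())"
```

```text
the job is handed in; nothing more can be done
None
```

The job is handed in at about 22 s: the unit is seated flat in the nest with its connector in the notch, the red knob is at its end stop (about 1.40 rad) with the clamp foot over the unit, and the arm is clear; no verdict was returned.

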